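# Hold the hidden bolt head while the nut runs down

## Task

The nut runner on the near side of the bracket is running, but bolt and nut just spin round together because nobody holds the bolt head behind the bracket. Push the slotted guard away from the robot along its slide until its spring detent clicks fully home, then reach down into the narrow gap it uncovers, grip the hidden bolt head between the fingers and hold it from turning while the nut runs at least a quarter turn down the thread (about six seconds). Finish still gripping the head and holding it still, and leave the loose tools round the fixture where they lie.

Things in the scene. Friction and masses are not known exactly. Their poses are not given: they have to be found in the camera images.
- fixture: Fixed steel bolting fixture, base 262 x 190 mm. Origin on the bench, below the bolt axis, in the plane of the bracket's rear face; x points away from the robot along the bolt, y left, z up; yaw within 0.35 rad. Bracket: upright plate x -8..0 mm, top z 111 mm. Nut runner before it, up to z 109 mm. Slide lips (|y| 74..86 mm) top at z 121 mm. Detent plunger on a post at x 106, y -64 mm, up to z 156 mm.
- bolt_head: Steel hexagon bolt head, 24 mm across flats, 16 mm long along the bolt. Origin: its centre, mid-gap, z 85 mm; its x is the bolt axis, parallel to the fixture's x. It turns with the nut at about 0.4 rad/s, from any angle, until held. Fingers closing along the fixture's y turn two flats against themselves; a 20 N grip holds it (thread drag 0.05 N m).
- gap (a point): Middle of the gap's floor, 12 mm above the bench, straight below the bolt head. The gap lies behind the bracket: x 0..54 mm, y -78..78 mm in the fixture frame, walled all round (bracket, side cheeks, backing plate with top z 111 mm), open only at the top once the guard is open. A 20 mm round sleeve runs from the bracket to the bolt head; 19 mm is free before and behind the head.
- guard_tab (a point): Centre of the near face of the guard's upright push tab, 22 mm wide, 6 mm thick, rising from z 115 to 141 mm; this point is at z 132 mm, 64 mm to fixture +y of the bolt axis, and moves with the guard (guard shut: 3 mm in front of the bracket's rear face). Push it to the fixture's +x. Once open it stands just behind and left of the gap.
- guard (a joint): Travel of the slotted aluminium guard (62 x 152 x 3 mm, top z 115 mm) along the fixture's +x, m. 0 = shut over the gap, 0.062 = fully open at its stop. Starts at 0 to 0.012. The detent plunger resists from 0.047 on with up to about 4 N, is passed at 0.0545, then presses the guard home and keeps it there; let go earlier it springs back.
- bolt_in_nut (a joint): How far the nut has run on the bolt thread, rad; 0 at the start, unchanged while bolt and nut spin together. Grows at about 0.37 rad/s while the head is held still (closing the fingers may first twist it up to 0.5 rad either way).
- tape_measure: Loose yellow tape measure, 62 x 85 x 37 mm, left of the fixture; origin at the centre of its underside. A bystander.
- spanner_17: Loose open-ended spanner, 42 x 200 x 6 mm, lying left of the fixture; origin under its centre. A bystander.
- screwdriver_b: Loose screwdriver, 25 x 190 x 22 mm, right of the fixture; origin under its centre. A bystander.
- tape_roll: Loose brown roll of tape, 101 mm across, 24 mm high, right of the fixture; origin under its centre. A bystander.

How it is judged (in metres and radians):
On the way:
1. the guard has clicked home in its detent at the open end (value of joint guard above 0.058 m), for 0.2 s.
At the end, for the whole second after the job is handed in: Guard within 4 mm of its open stop; bolt head within 24 mm of the grasp point, gripped with over 4 N and not turning (under 0.08 rad/s) while the nut keeps running on the thread (over 0.2 rad/s) and has run at least 1.4 rad, about a quarter turn (value of joint guard above 0.058 m and contact force between the fingers and bolt_head above 4 N and distance between the grasp point and bolt_head below 0.024 m and angular speed of bolt_head below 0.08 rad/s and velocity of joint bolt_in_nut above 0.2 rad/s and value of joint bolt_in_nut above 1.4 rad); the arm keeps its last pose, push and grip.
It fails at once if the tape measure is pushed more than 30 mm away (distance of tape_measure from where it was at the start of the episode above 0.03 m).
It fails at once if the spanner is pushed more than 30 mm away (distance of spanner_17 from where it was at the start of the episode above 0.03 m).
It fails at once if the screwdriver is pushed more than 30 mm away (distance of screwdriver_b from where it was at the start of the episode above 0.03 m).
It fails at once if the roll of tape is pushed more than 30 mm away (distance of tape_roll from where it was at the start of the episode above 0.03 m).
It also fails if it takes over 48 s, if anything falls off the work surface, if the arm or the gripper's body presses on something with over 40 N, if the wrist force passes 120 N, or if a joint passes its speed limit or range.

## Robot

A 6-joint arm with a two-finger parallel gripper is mounted at the origin on a cart in front of the work surface, level with it; the furniture and walls round the work are solid. World frame = base frame: x ahead of the robot, y to its left, z up, the work surface at z = 0. Lengths are in m, angles in degrees, forces in N, time in s.
With the tool pointing down it reaches from about 0.4 to 0.825 m from the base axis. Payload 7 kg.
Tool frame: the origin (TCP) lies between the finger pads; the fingertips stand 19 mm ahead of it and the grasp point (between the pads) is the TCP (r.tip_extent is the distance from the TCP to the fingertips, in m); z points along the fingers, y is the direction in which the jaws open and shut (so a half turn about z gives the same grasp; the last joint's range is limited). The gripper opens to 88 mm and grips with 3 to 60 N. Pads are 19 mm wide; open, the fingers measure 130 mm over their backs; the gripper's body (78 mm by 193 mm) begins 47 mm behind the grasp point.
Start: joints at [93.742, 20.546, 0.682, 0, -70.136, -16.507], TCP at [0.149, 0.658, 0.246] pointing down, gripper open.
Joint ranges: [-176.03, 176.03], [-82.01, 121.73], [-58.28, 71.71], [-173.87, 95.51], [-174.79, -0.11], [-173.66, 173.66]. Speed limits (degrees/s): [136.94, 136.94, 172.46, 180, 180, 180].

## Interface

Orientations are given as [roll, pitch, yaw] about the fixed x, y, z axes, in that order (R = Rz(yaw) Ry(pitch) Rx(roll)).
In Python, from plant import r, capture, workorder, spotter gives the robot as it stands.
- The arm moves only by the tool step_arm, never from a script. Its argument "motion" is a list of rows, each a list of 5 numbers: the finger opening in m, from 0 to 0.0876, then the shift along the tool's x, y, z in m, then the turn about the tool's z in rad. In form: [[grip, dx, dy, dz, roll], ...]. A call has 1 to 5 rows; each row is the pose to reach, as a shift and turn from the pose commanded when the call began, along the tool's axes at that moment; what a row does not reach only later rows make up. A row lasts 1/8 s, in which the tool goes at most 62.5 mm and 10.7 degrees, less where a joint would pass 70% of its speed; a pose out of reach is approached as far as the arm can. A call with a gripper value outside its range is refused whole. The fingers move at their own pace and stop on an object; "newtons" is the grip in N (left out, the last holds). Time passes only in rows, so rows that repeat a pose let the fingers close. It gives the time, the measured TCP pose, the force and the opening at its end, in the units of the state.
- r.get_state(): the state, without advancing time (a new reading comes with each control period).
- capture(name): name is "side" or "top" or "wrist"; returns a dict with "image" (400x640x3 uint8, red, green, blue), "z_map" (400x640 float32, m along the optical axis (not along the pixel's ray), 0 where there is no reading), "fx", "fy", "cx", "cy" (pixels), "pose" (4x4, takes a point from camera to world coordinates). Camera axes: x right, y down, z forward; pixel columns grow to the right and rows downward; lengths in m; the calibration is good to about 2 mm. A picture is of the moment at which its call begins.
- workorder.close_job(): hands the job in, once; it reports no verdict.
Trained networks look in the newest picture that a camera, given by its name, has taken for a name from the list of things; names that differ only in an ending like _2 or _b are one class to them, and where a whole thing is asked for, a point or a joint stands for the part that bears it (a point fixed in the world has none). Each returns a list of dicts, best first, with "p" (0 to 1); they miss things now and then, are a little off and sometimes report something else, mostly with a low value. They report only what shows in the picture. A call takes as long as a camera call.
- spotter.regions_of(camera, label): "mask" (400x640 bool, what is visible of it).
- spotter.tip_of(camera, label): "location" ([x, y, z] in m, in world coordinates, good to about 4 mm: a listed point, or the origin of a listed thing).
The state is a dict: "time_s": time; "joints": joint angles; "qd": joint speeds; "joint_torque": joint torques, N m; "tcp_pos": TCP position; "eef_rot": TCP orientation; "contact_force": force on the tool from outside, world axes, zero at the start; "moment": the same for the moment, N m; "gripper_width": finger opening in m.
Only numpy, scipy, OpenCV 4.12 (cv2) and the standard library are available. Lean on these libraries where they do the work, as an engineer would, in place of code of your own. Each camera call takes 0.05 s, during which the arm holds its last target.

## Working session

There is one attempt and no reset: what is moved stays moved. The work goes in short steps, Python scripts to look and compute and a tool call to move; the robot and the scene stay as the last step left them, time stands still between calls to the robot, and variables do not carry over. Pictures are saved under pics/ and viewed, and the job is handed in when it is done.

Besides the shell and the picture viewer there is one more tool, called after ">>>" as a command line: name --pt "numbers of a row" for each row, then --argument value for the rest. step_arm: Moves the arm, as the interface text tells. Its arguments: {"type":"object","properties":{"motion":{"type":"array","items":{"type":"array","items":{"type":"number"}}},"newtons":{"type":"number"}},"required":["motion"]}

```bash
mkdir -p pics; ls; cat > h.py <<'E'
from plant import r, capture, workorder, spotter
import numpy as np, cv2
def save(c,n): 
    d=capture(c); cv2.imwrite('pics/'+n+'.png',d['image'][:,:,::-1]); return d
def pts(d):
    v,u=np.mgrid[0:400,0:640]; z=d['z_map']; 
    P=np.stack([(u-d['cx'])/d['fx']*z,(v-d['cy'])/d['fy']*z,z,np.ones_like(z)],-1)@np.array(d['pose']).T
    P=P[...,:3]; P[z<=0]=np.nan; return P
def tip(c,l): 
    return [(np.round(x['location'],4).tolist(),round(float(x['p']),2)) for x in spotter.tip_of(c,l)[:3]]
E
python3 - <<'E'
from h import *
print(r.get_state())
for c in ['side','top','wrist']:
    d=save(c,c+'0'); print(c,np.round(d['pose'],3).tolist())
    for l in ['fixture','guard_tab','bolt_head','gap']: print(l,tip(c,l))
for l in ['tape_measure','spanner_17','screwdriver_b','tape_roll']: print(l,tip('top',l))
print(r.get_state()['time_s'])
E
```

```text
pics
{'time_s': 0.0, 'joints': array([ 9.37404985e+01,  2.05912678e+01,  6.33591264e-01, -2.03969418e-02,
       -7.01367485e+01, -1.65079606e+01]), 'qd': array([ 0.00812234, -0.08535842,  0.08745569, -0.04981086, -0.0414686 ,
       -0.02743144]), 'joint_torque': array([-9.23497246e-04, -5.82717991e+01,  2.93057799e+01,  6.99729323e+00,
        7.03147991e-03, -1.64432313e-04]), 'tcp_pos': array([0.14908059, 0.65785266, 0.2446223 ]), 'eef_rot': array([ 1.79904018e+02, -8.44933647e-03, -1.27744012e+01]), 'contact_force': array([-0.05430503, -0.38270496, -0.56398936]), 'moment': array([-0.0210945 , -0.01250309, -0.00761992]), 'gripper_width': 0.08728365082877529}
side [[-0.994, -0.051, 0.1, 0.428], [-0.112, 0.48, -0.87, 0.983], [-0.004, -0.876, -0.483, 0.67], [0.0, 0.0, 0.0, 1.0]]
fixture [([0.5613, -0.0624, 0.0025], 0.94)]
guard_tab [([0.5794, -0.0041, 0.1338], 0.7)]
bolt_head []
gap [([0.5826, -0.0669, 0.0125], 0.59), ([0.5822, 0.3541, -0.0015], 0.44)]
top [[-0.025, -0.98, 0.196, 0.293], [-1.0, 0.025, -0.002, -0.009], [-0.003, -0.196, -0.981, 1.324], [0.0, 0.0, 0.0, 1.0]]
fixture [([0.558, -0.0671, -0.0007], 0.71)]
guard_tab [([0.5723, -0.0063, 0.1286], 0.66)]
bolt_head [([0.4688, -0.3135, -0.0013], 0.32)]
gap [([0.5833, -0.0725, 0.0144], 0.83)]
wrist [[-0.221, -0.936, -0.273, 0.223], [-0.975, 0.212, 0.061, 0.641], [0.001, 0.279, -0.96, 0.385], [0.0, 0.0, 0.0, 1.0]]
fixture []
guard_tab []
bolt_head []
gap []
tape_measure [([0.5784, 0.3565, 0.0008], 0.92)]
spanner_17 [([0.4341, 0.3209, -0.002], 0.6)]
screwdriver_b [([0.4643, -0.3126, 0.0035], 0.69)]
tape_roll [([0.6117, -0.3606, 0.0015], 0.6)]
0.95
```

View pics/top0.png

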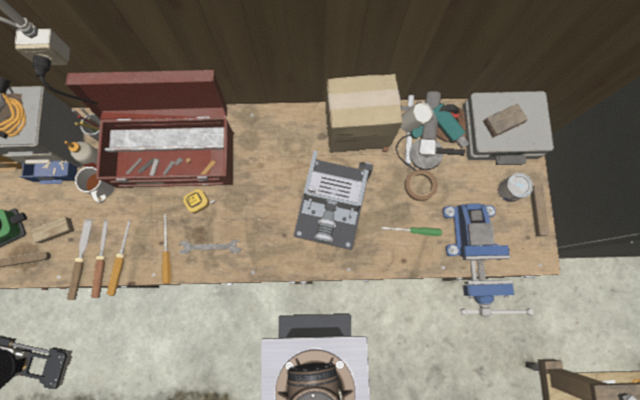

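View pics/side0.png

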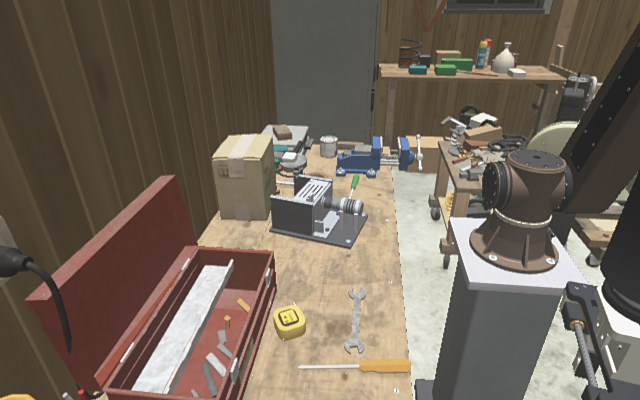

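>>> step_arm --pt "0.08 0.038 0.047 -0.01 0" --pt "0.06 0.076 0.094 -0.02 0" --pt "0.04 0.114 0.141 -0.03 0" --pt "0.02 0.152 0.188 -0.04 0" --pt "0.0 0.19 0.235 -0.05 0" --newtons 25

```text
time_s: 1.58
tcp_pos: [0.2831, 0.3853, 0.2962]
eef_rot: [-180.0, -0.0, -12.7]
contact_force: [0.4, 1.2, 0.4]
gripper_width: 0.0459
```

>>> step_arm --pt "0.0 0.038 0.047 0 0" --pt "0.0 0.076 0.094 0 0" --pt "0.0 0.114 0.141 0 0" --pt "0.0 0.152 0.188 0 0" --pt "0.0 0.19 0.235 0 0"

```text
time_s: 2.2
tcp_pos: [0.4164, 0.1142, 0.2962]
eef_rot: [-179.9, -0.1, -12.7]
contact_force: [1.1, 0.6, -0.1]
gripper_width: 0.001
```

>>> step_arm --pt "0.0 0.038 0.047 0 0" --pt "0.0 0.076 0.094 0 0" --pt "0.0 0.114 0.141 0 0" --pt "0.0 0.119 0.143 0 0" --pt "0.0 0.119 0.143 0 0"

```text
time_s: 2.82
tcp_pos: [0.5004, -0.0502, 0.2953]
eef_rot: [180.0, 0.0, -12.9]
contact_force: [-0.1, 0.2, 0.5]
gripper_width: 0.0007
```

```bash
python3 - <<'E'
from h import *
d=save('wrist','w1')
for l in ['fixture','guard_tab','bolt_head','gap']: print(l,tip('wrist',l))
P=pts(d); np.save('P1.npy',P)
s=r.get_state(); print(s['tcp_pos'],s['eef_rot'],s['gripper_width'],s['time_s'])
for a,b in [(.118,.124),(.112,.118),(.138,.144)]:
    m=(P[...,2]>a)&(P[...,2]<b)&(np.hypot(P[...,0]-.56,P[...,1]+.065)<.16); print(a,m.sum(),P[m].mean(0))
E
```

```text
fixture [([0.5597, -0.0637, -0.0018], 0.83)]
guard_tab [([0.5732, -0.0039, 0.1335], 0.8), ([0.427, 0.3196, 0.0013], 0.37)]
bolt_head [([0.5854, -0.0712, 0.0821], 0.62)]
gap [([0.585, -0.0725, 0.0127], 0.63)]
[ 0.5001082  -0.0486855   0.29591754] [-1.79977194e+02 -3.35026721e-02 -1.26473258e+01] 0.000264667607650848 3.075
0.118 3152 [ 0.61513923 -0.07651729  0.12119172]
0.112 6597 [ 0.58886337 -0.07398048  0.11518796]
0.138 901 [ 0.63133874 -0.14226756  0.14053241]
```

View pics/w1.png

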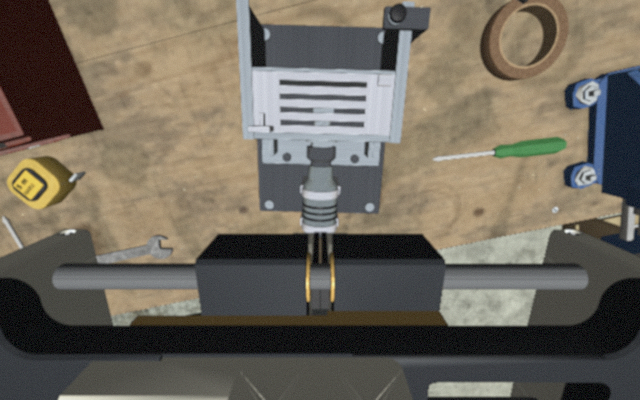

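```bash
python3 - <<'E'
from h import *
P=np.load('P1.npy')
m=(P[...,2]>.119)&(P[...,2]<.1235)&(np.hypot(P[...,0]-.56,P[...,1]+.065)<.2)
n,l,st,c=cv2.connectedComponentsWithStats(m.astype(np.uint8))
for i in range(1,n):
    if st[i,4]>60:
        q=P[l==i]; (cx,cy),(w,h),a=cv2.minAreaRect((q[:,:2]*1000).astype(np.float32)); print(st[i],q.mean(0).round(4),cx,cy,w,h,a)
        x=q[:,:2]-q[:,:2].mean(0); u=np.linalg.svd(x,full_matrices=False)[2][0]; print(np.degrees(np.arctan(u[1]/u[0])))
E
```

```text
[ 236    0   18  139 1600] [ 0.6388 -0.0038  0.1213] 633.6000366210938 -2.376100540161133 12.606863021850586 130.3190460205078 75.67649841308594
-14.535100764699003
[ 389   30   32  113 1330] [ 0.5869 -0.1551  0.1213] 582.50341796875 -158.10858154296875 21.1029052734375 108.88526916503906 74.95817565917969
-14.621428727358685
[378  75  14   9  84] [ 0.5966 -0.1412  0.1199] 596.3991088867188 -141.03355407714844 13.866741180419922 7.685003280639648 81.93621826171875
77.75193164681832
```

>>> step_arm --pt "0 0.008 -0.03 0.03 0.032" --pt "0 0.015 -0.062 0.07 0.032" --pt "0 0.025 -0.062 0.12 0.032" --pt "0 0.03 -0.062 0.151 0.032" --pt "0 0.03 -0.062 0.151 0.032"

```text
time_s: 3.7
tcp_pos: [0.5418, 0.0045, 0.1426]
eef_rot: [179.9, 0.2, -14.5]
contact_force: [-0.8, 0.2, 0.9]
gripper_width: 0.0005
```

```bash
cat >> h.py <<'E'
YAW=np.radians(-14.5); U=np.array([np.cos(YAW),np.sin(YAW)]); N=np.array([-U[1],U[0]])
def fix(p): p=np.array(p); return [round(float(p[:2]@U)-.5575,4),round(float(p[:2]@N)-.077,4),round(float(p[2]),4)]
E
python3 - <<'E'
from h import *
d=save('wrist','w2')
print([fix(a) for a,_ in tip('wrist','guard_tab')])
s=r.get_state(); print(fix(s['tcp_pos']),s['eef_rot'],s['contact_force'],s['time_s'])
E
```

```text
[]
[-0.0322, 0.0637, 0.1457] [-1.79991805e+02 -5.69305633e-02 -1.45233835e+01] [-0.24525042 -0.31501786 -0.34085005] 3.8
```

View pics/w2.png

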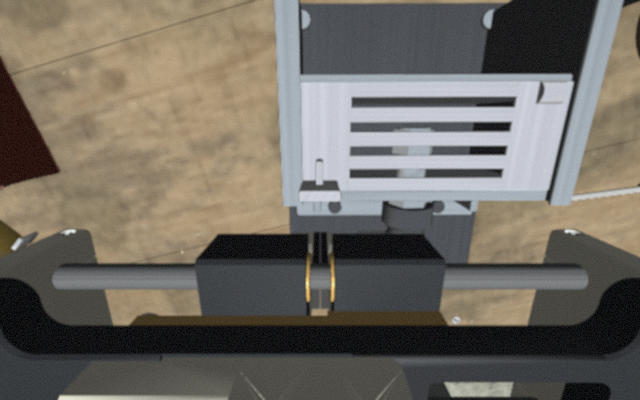

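>>> step_arm --pt "0 0.015 0 0 0" --pt "0 0.03 0 0 0" --pt "0 0.045 0 0 0" --pt "0 0.058 0 0 0" --pt "0 0.066 0 0 0"

```text
time_s: 4.42
tcp_pos: [0.6077, -0.013, 0.1443]
eef_rot: [180.0, 0.1, -14.6]
contact_force: [-4.5, 3.0, 3.6]
gripper_width: 0.0006
```

>>> step_arm --pt "0 0.004 0 0 0" --pt "0 0.008 0 0 0" --pt "0 0.012 0 0 0" --pt "0 0.014 0 0 0" --pt "0 0.014 0 0 0"

```text
time_s: 5.05
tcp_pos: [0.6201, -0.016, 0.1445]
eef_rot: [180.0, 0.1, -14.6]
contact_force: [-3.6, 2.2, 2.2]
gripper_width: 0.0006
```

```bash
python3 - <<'E'
from h import *
d=save('wrist','w3')
P=pts(d); np.save('P3.npy',P)
print([fix(a) for a,_ in tip('wrist','guard_tab')])
s=r.get_state(); print(fix(s['tcp_pos']),s['eef_rot'],s['contact_force'],s['time_s'])
E
```

```text
[[0.0586, 0.0644, 0.1322]]
[0.0469, 0.0628, 0.1445] [ 1.79996065e+02  5.77613795e-02 -1.45993061e+01] [-5.42381907  2.1269496   2.90645322] 5.15
```

View pics/w3.png

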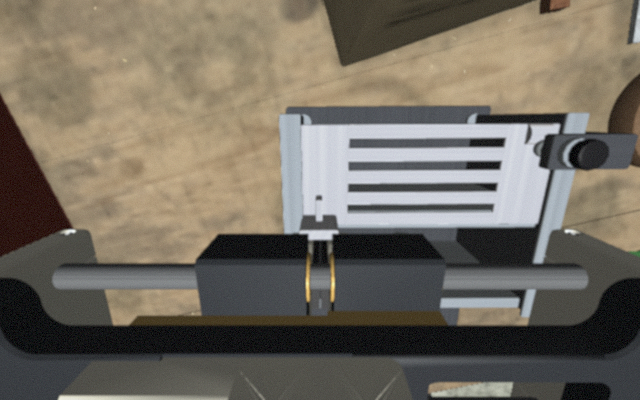

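>>> step_arm --pt "0 0.002 0 0 0" --pt "0 0.004 0 0 0" --pt "0 0.006 0 0 0" --pt "0 0.007 0 0 0"

```text
time_s: 5.65
tcp_pos: [0.6208, -0.0163, 0.1443]
eef_rot: [179.9, 0.7, -14.6]
contact_force: [-31.7, 16.7, 24.5]
gripper_width: 0.0005
```

```bash
python3 - <<'E'
from h import *
s=r.get_state(); print(fix(s['tcp_pos']),s['eef_rot'],s['contact_force'],s['time_s'])
E
```

```text
[0.0476, 0.0627, 0.1443] [179.92548735   0.68477044 -14.61865445] [-31.66442359  16.67079637  24.49778682] 5.65
```

>>> step_arm --pt "0 -0.015 0 0 0" --pt "0 -0.03 0 -0.03 0" --pt "0.0 -0.045 0.03 -0.07 0" --pt "0.0 -0.055 0.063 -0.1 0" --pt "0.0 -0.055 0.063 -0.1 0"

```text
time_s: 6.28
tcp_pos: [0.5592, -0.0665, 0.248]
eef_rot: [-179.9, -0.4, -14.7]
contact_force: [0.2, -0.4, -0.1]
gripper_width: 0.0005
```

```bash
python3 - <<'E'
from h import *
d=save('wrist','w4')
P=pts(d); np.save('P4.npy',P)
for l in ['fixture','guard_tab','bolt_head','gap']: print(l,[(fix(a),p) for a,p in tip('wrist',l)])
s=r.get_state(); print(fix(s['tcp_pos']),s['eef_rot'],s['contact_force'],s['time_s'])
F=np.stack([P[...,0]*U[0]+P[...,1]*U[1]-.5575,P[...,0]*N[0]+P[...,1]*N[1]-.077,P[...,2]],-1)
def rg(m): 
    q=F[m]; print(m.sum(),np.nanpercentile(q,[1,50,99],axis=0).round(4).tolist())
near=(abs(F[...,0]-.03)<.12)&(abs(F[...,1])<.1)
lip=near&(abs(F[...,2]-.121)<.0025); rg(lip&(F[...,1]>.06)); rg(lip&(F[...,1]<-.06)&(F[...,0]<.08))
rg(near&(abs(F[...,2]-.111)<.002)&(F[...,0]<.02)&(abs(F[...,1])<.07)) # bracket
rg(near&(abs(F[...,2]-.111)<.002)&(F[...,0]>.04)&(abs(F[...,1])<.07))
rg(near&(F[...,2]>.08)&(F[...,2]<.105)&(abs(F[...,0]-.027)<.015)&(abs(F[...,1])<.03))
rg(near&(F[...,2]>.125)&(abs(F[...,1]-.064)<.02)&(F[...,0]>.04))
for s_ in (1,-1):
    m=lip&(s_*F[...,1]>.06)&(F[...,0]<.08); q=F[m]; print(np.degrees(np.polyfit(q[:,0],q[:,1],1)[0]))
E
```

```text
fixture [([-0.0014, 0.0015, -0.0021], 0.59), ([-0.0262, -0.2634, -0.001], 0.18)]
guard_tab [([0.0564, 0.0683, 0.1322], 0.63)]
bolt_head [([0.0218, 0.0004, 0.0841], 0.68)]
gap [([0.0288, -0.0014, 0.0119], 0.97)]
[-0.0007, 0.0002, 0.2435] [ 1.79966339e+02  7.34257986e-02 -1.45820592e+01] [ 0.5017256   0.85399715 -0.09726881] 6.525
1889 [[-0.0066, 0.073, 0.1194], [0.0672, 0.0791, 0.1212], [0.1234, 0.0852, 0.123]]
1198 [[-0.0063, -0.0863, 0.1194], [0.0393, -0.0802, 0.1212], [0.0799, -0.0744, 0.1229]]
1071 [[-0.0083, -0.0687, 0.1094], [-0.0041, 0.0005, 0.1111], [-0.0005, 0.068, 0.1125]]
559 [[0.0534, -0.0686, 0.1095], [0.0554, 0.0012, 0.1112], [0.1027, 0.0686, 0.1129]]
543 [[0.0124, -0.0134, 0.0824], [0.0259, -0.0005, 0.095], [0.0355, 0.0124, 0.0986]]
293 [[0.057, 0.0523, 0.1254], [0.0627, 0.0628, 0.1404], [0.076, 0.0743, 0.1562]]
-0.40116600469930713
0.09288265503018146
```

View pics/w4.png

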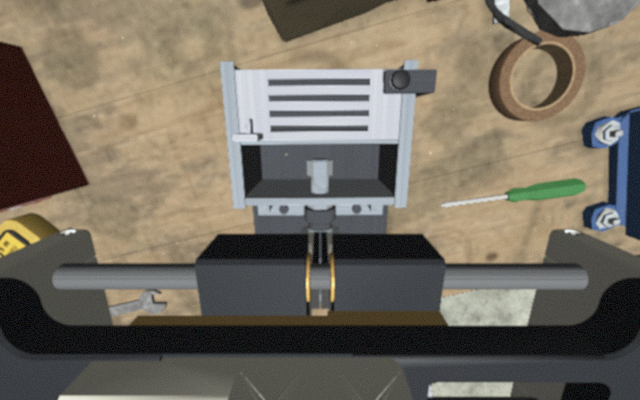

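>>> step_arm --pt "0.06 0.015 0 0.02 0" --pt "0.06 0.026 0 0.045 0" --pt "0.06 0.026 0 0.07 0" --pt "0.06 0.026 0 0.09 0" --pt "0.06 0.026 0 0.1 0"

```text
time_s: 7.15
tcp_pos: [0.583, -0.0713, 0.1423]
eef_rot: [179.9, 0.2, -14.6]
contact_force: [0.3, -0.5, 0.2]
gripper_width: 0.0445
```

>>> step_arm --pt "0.06 0 0 0.012 0" --pt "0.06 0 0 0.024 0" --pt "0.06 0 0 0.036 0" --pt "0.06 0 0 0.045 0" --pt "0.06 0 0 0.045 0"

```text
time_s: 7.78
tcp_pos: [0.5831, -0.0716, 0.0988]
eef_rot: [180.0, 0.1, -14.6]
contact_force: [-0.1, -0.6, -0.0]
gripper_width: 0.0602
```

```bash
python3 - <<'E'
from h import *
d=save('wrist','w5')
s=r.get_state(); print(fix(s['tcp_pos']),s['eef_rot'],s['contact_force'],s['gripper_width'],s['time_s'])
E
```

```text
[0.0254, -0.0002, 0.0994] [ 1.79985035e+02  1.65118648e-02 -1.45986289e+01] [0.74252591 0.5489402  1.09295817] 0.06010248417991148 7.825
```

View pics/w5.png

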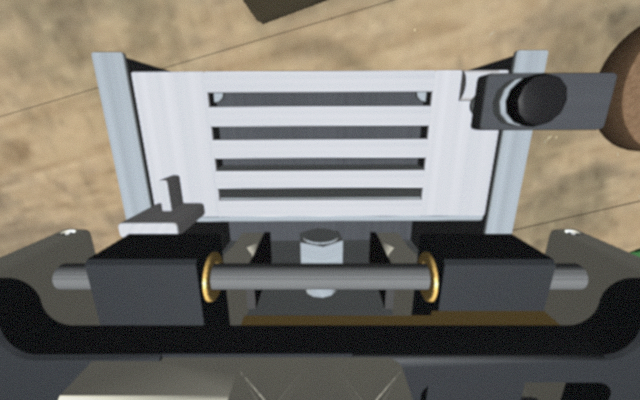

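>>> step_arm --pt "0.05 0 0 0.002 0" --pt "0.03 0 0 0.0025 0" --pt "0.015 0 0 0.0025 0" --pt "0.01 0 0 0.0025 0" --pt "0.01 0 0 0.0025 0" --newtons 35

```text
time_s: 8.45
tcp_pos: [0.5836, -0.0719, 0.0972]
eef_rot: [180.0, -0.0, -14.6]
contact_force: [-0.4, -2.6, 0.8]
gripper_width: 0.0254
```

>>> step_arm --pt "0.01 0 0 0 0" --pt "0.01 0 0 0 0" --pt "0.01 0 0 0 0" --pt "0.01 0 0 0 0" --pt "0.01 0 0 0 0"

```text
time_s: 9.07
tcp_pos: [0.5836, -0.0719, 0.0972]
eef_rot: [180.0, -0.0, -14.6]
contact_force: [0.1, -5.6, 1.7]
gripper_width: 0.0251
```

```bash
python3 - <<'E'
from h import *
d=save('wrist','w6')
s=r.get_state(); print(fix(s['tcp_pos']),s['eef_rot'],s['contact_force'],s['moment'],s['gripper_width'],s['time_s'])
E
```

```text
[0.0255, -0.0005, 0.0972] [ 1.79976643e+02 -1.10774924e-03 -1.45993846e+01] [ 0.3450767  -4.42620611  0.74440534] [-1.92052662 -0.03381698  0.0191914 ] 0.025383421212112935 9.125
```

View pics/w6.png

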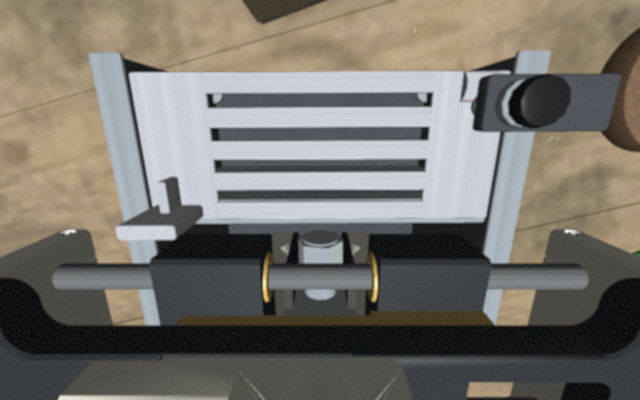

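>>> step_arm --pt "0.01 0 0 0.001 0" --pt "0.01 0 0 0.001 0" --pt "0.01 0 0 0.001 0" --pt "0.01 0 0 0.001 0" --pt "0.01 0 0 0.001 0" --newtons 50

```text
time_s: 9.75
tcp_pos: [0.5836, -0.0719, 0.097]
eef_rot: [180.0, -0.0, -14.6]
contact_force: [-2.3, -5.3, 8.1]
gripper_width: 0.0251
```

>>> step_arm --pt "0.01 0 0 0 0" --pt "0.01 0 0 0 0" --pt "0.01 0 0 0 0" --pt "0.01 0 0 0 0" --pt "0.01 0 0 0 0"

```text
time_s: 10.38
tcp_pos: [0.5836, -0.0719, 0.097]
eef_rot: [180.0, -0.0, -14.6]
contact_force: [-2.2, -4.6, 8.3]
gripper_width: 0.0248
```

```bash
python3 - <<'E'
from h import *
for i in range(4):
    d=capture('wrist')
    s=r.get_state(); print(fix(s['tcp_pos']),s['contact_force'],s['moment'],s['gripper_width'],s['time_s'])
    cv2.imwrite(f'pics/w7_{i}.png',cv2.resize(d['image'][200:330,220:420,::-1],None,fx=4,fy=4,interpolation=cv2.INTER_CUBIC))
F=pts(d); F=np.stack([F[...,0]*U[0]+F[...,1]*U[1]-.5575,F[...,0]*N[0]+F[...,1]*N[1]-.077,F[...,2]],-1)
m=(abs(F[...,0]-.026)<.012)&(abs(F[...,1])<.016)&(F[...,2]>.085)&(F[...,2]<.105)
q=F[m]; 
for a in np.arange(-15,15,3): 
    k=abs(q[:,1]*1000-a-1.5)<1.5; print(a,k.sum(),q[k].mean(0).round(4) if k.any() else '')
E
```

```text
[0.0255, -0.0005, 0.097] [-3.2637762  -4.58341029  7.27752778] [-1.62573886  0.97240917  0.00867384] 0.02476945049521366 10.425
[0.0255, -0.0005, 0.097] [-2.34681707 -3.67761435  8.38090044] [-1.65332566  1.05044442  0.01441802] 0.025048199439392273 10.475
[0.0255, -0.0005, 0.097] [-2.60545753 -4.76409211  7.17424539] [-1.65466099  1.00073712  0.01055618] 0.024812934496786003 10.525
[0.0255, -0.0005, 0.097] [-3.5075266  -4.31905078  8.20516584] [-1.64283101  0.99670145 -0.0188966 ] 0.02533672937375463 10.575
-15 142 [ 0.0315 -0.0133  0.0939]
-12 130 [ 0.0296 -0.0104  0.0916]
-9 134 [ 0.0311 -0.0075  0.0939]
-6 156 [ 0.0318 -0.0044  0.0955]
-3 133 [ 0.0317 -0.0014  0.0954]
0 149 [0.0315 0.0015 0.0952]
3 139 [0.0312 0.0045 0.0944]
6 135 [0.0311 0.0074 0.0938]
9 156 [0.0288 0.0108 0.0913]
12 92 [0.0346 0.0134 0.0951]
```

View pics/w7_3.png

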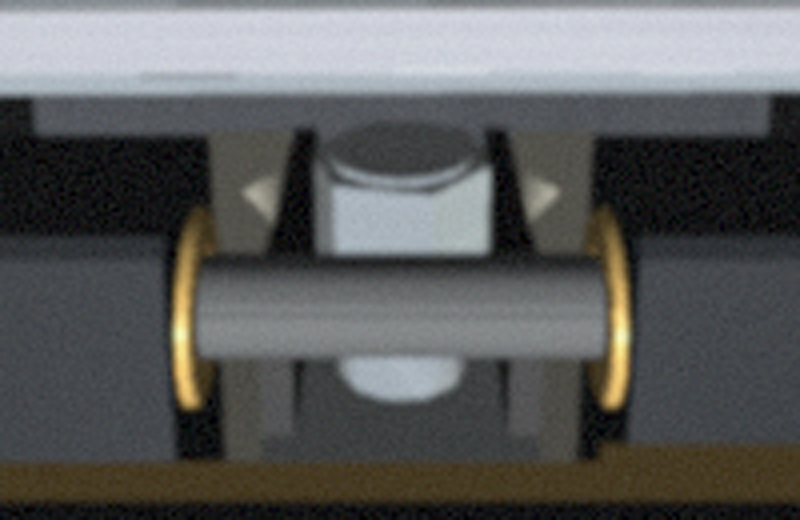

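>>> step_arm --pt "0.01 0 0 -0.0012 0" --pt "0.01 0 0 -0.0012 0" --pt "0.01 0 0 -0.0012 0" --pt "0.01 0 0 -0.0012 0"

```text
time_s: 11.08
tcp_pos: [0.5836, -0.0719, 0.0972]
eef_rot: [180.0, 0.0, -14.6]
contact_force: [-0.2, -5.3, 0.5]
gripper_width: 0.0246
```

```bash
python3 - <<'E'
from h import *
d=capture('wrist')
s=r.get_state(); print(fix(s['tcp_pos']),s['contact_force'],s['moment'],s['gripper_width'],s['time_s'])
a=cv2.imread('pics/w7_3.png')[90:300,200:600]
a0=cv2.resize(cv2.imread('pics/w5.png')[200:330,220:420],None,fx=4,fy=4,interpolation=cv2.INTER_CUBIC)[90:300,200:600]
a1=cv2.resize(cv2.imread('pics/w6.png')[200:330,220:420],None,fx=4,fy=4,interpolation=cv2.INTER_CUBIC)[90:300,200:600]
b=cv2.resize(d['image'][200:330,220:420,::-1],None,fx=4,fy=4,interpolation=cv2.INTER_CUBIC)[90:300,200:600]
cv2.imwrite('pics/w8.png',np.vstack([np.hstack([a0,a1]),np.hstack([a,b])]))
E
```

```text
[0.0255, -0.0005, 0.0972] [ 0.46917718 -5.37694117 -0.01235831] [-2.0480821  -0.19798012  0.06195867] 0.02487629742659125 11.125
```

View pics/w8.png

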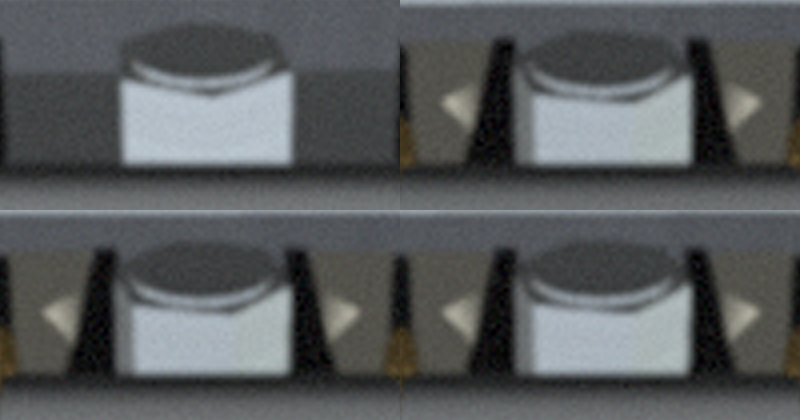

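>>> step_arm --pt "0.01 0 0 0 0" --pt "0.01 0 0 0 0" --pt "0.01 0 0 0 0" --pt "0.01 0 0 0 0" --pt "0.01 0 0 0 0"

```text
time_s: 11.75
tcp_pos: [0.5836, -0.0719, 0.0972]
eef_rot: [180.0, 0.0, -14.6]
contact_force: [-1.0, -5.0, 0.5]
gripper_width: 0.0248
```

>>> step_arm --pt "0.01 0 0 0 0" --pt "0.01 0 0 0 0" --pt "0.01 0 0 0 0" --pt "0.01 0 0 0 0" --pt "0.01 0 0 0 0"

```text
time_s: 12.38
tcp_pos: [0.5835, -0.0719, 0.0972]
eef_rot: [180.0, 0.0, -14.6]
contact_force: [2.0, -4.6, -0.5]
gripper_width: 0.0248
```

>>> step_arm --pt "0.01 0 0 0 0" --pt "0.01 0 0 0 0" --pt "0.01 0 0 0 0" --pt "0.01 0 0 0 0" --pt "0.01 0 0 0 0"

```text
time_s: 13.0
tcp_pos: [0.5835, -0.0719, 0.0972]
eef_rot: [180.0, 0.0, -14.6]
contact_force: [0.3, -5.5, -0.6]
gripper_width: 0.025
```

```bash
python3 - <<'E'
from h import *
d=save('wrist','w9')
s=r.get_state(); print(fix(s['tcp_pos']),s['contact_force'],s['moment'],s['gripper_width'],s['time_s'])
for l in ['guard_tab','bolt_head']: print(l,[(fix(a),p) for a,p in tip('wrist',l)])
b=lambda n: cv2.resize(cv2.imread(f'pics/{n}.png')[215:275,270:370],None,fx=4,fy=4,interpolation=cv2.INTER_CUBIC)
cv2.imwrite('pics/w10.png',np.hstack([b('w6'),b('w9')]))
a,c=[cv2.cvtColor(cv2.imread(f'pics/{n}.png'),cv2.COLOR_BGR2GRAY)[245:258,290:352].mean(0).round().astype(int) for n in('w6','w9')]
print(a,c,sep='\n')
E
```

```text
[0.0255, -0.0005, 0.0972] [ 0.64226133 -5.34026308 -1.06474841] [-2.01788843 -0.21813691  0.08202109] 0.02528415760606403 13.05
guard_tab [([0.057, 0.0647, 0.1322], 0.75)]
bolt_head [([0.0259, 0.0012, 0.0838], 0.91)]
[ 29  15  15  12  17  12  15  32  65  96 109 111 118 141 160 167 168 166
 166 168 168 168 169 168 168 170 169 168 167 169 168 167 165 163 162 161
 159 160 159 159 162 163 167 170 172 175 177 177 178 179 179 169 126  68
  22  11  16  15  11  17  35  67]
[ 37  17  14  13  13  18  12  22  56  92 108 110 120 143 162 167 169 166
 169 168 167 168 169 168 169 170 170 170 168 168 168 165 166 164 163 161
 160 159 159 159 163 165 167 171 174 174 177 176 178 179 176 157 110  54
  17  14  15  14  15  22  46  77]
```

View pics/w10.png

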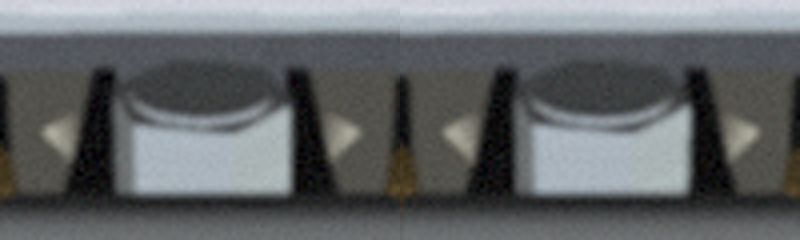

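>>> step_arm --pt "0.01 0 0 0 0" --pt "0.01 0 0 0 0" --pt "0.01 0 0 0 0" --pt "0.01 0 0 0 0" --pt "0.01 0 0 0 0"

```text
time_s: 13.78
tcp_pos: [0.5835, -0.0719, 0.0972]
eef_rot: [180.0, 0.0, -14.6]
contact_force: [0.0, -5.8, 0.1]
gripper_width: 0.025
```

>>> step_arm --pt "0.01 0 0 0 0" --pt "0.01 0 0 0 0" --pt "0.01 0 0 0 0" --pt "0.01 0 0 0 0" --pt "0.01 0 0 0 0"

```text
time_s: 14.4
tcp_pos: [0.5835, -0.0719, 0.0972]
eef_rot: [180.0, 0.0, -14.6]
contact_force: [1.2, -5.6, 0.3]
gripper_width: 0.025
```

>>> step_arm --pt "0.01 0 0 0 0" --pt "0.01 0 0 0 0" --pt "0.01 0 0 0 0" --pt "0.01 0 0 0 0" --pt "0.01 0 0 0 0"

```text
time_s: 15.02
tcp_pos: [0.5836, -0.0719, 0.0972]
eef_rot: [180.0, 0.0, -14.6]
contact_force: [1.2, -5.8, -0.2]
gripper_width: 0.025
```

>>> step_arm --pt "0.01 0 0 0 0" --pt "0.01 0 0 0 0" --pt "0.01 0 0 0 0" --pt "0.01 0 0 0 0" --pt "0.01 0 0 0 0"

```text
time_s: 15.65
tcp_pos: [0.5836, -0.0719, 0.0972]
eef_rot: [180.0, 0.0, -14.6]
contact_force: [0.5, -4.9, -0.5]
gripper_width: 0.0251
```

>>> step_arm --pt "0.01 0 0 0 0" --pt "0.01 0 0 0 0" --pt "0.01 0 0 0 0" --pt "0.01 0 0 0 0" --pt "0.01 0 0 0 0"

```text
time_s: 16.27
tcp_pos: [0.5835, -0.0719, 0.0972]
eef_rot: [180.0, 0.0, -14.6]
contact_force: [0.8, -4.9, -0.6]
gripper_width: 0.0247
```

>>> step_arm --pt "0.01 0 0 0 0" --pt "0.01 0 0 0 0" --pt "0.01 0 0 0 0" --pt "0.01 0 0 0 0" --pt "0.01 0 0 0 0"

```text
time_s: 16.9
tcp_pos: [0.5836, -0.0719, 0.0972]
eef_rot: [180.0, 0.0, -14.6]
contact_force: [0.5, -4.4, -0.3]
gripper_width: 0.0244
```

>>> step_arm --pt "0.01 0 0 0 0" --pt "0.01 0 0 0 0" --pt "0.01 0 0 0 0" --pt "0.01 0 0 0 0" --pt "0.01 0 0 0 0"

```text
time_s: 17.52
tcp_pos: [0.5835, -0.0719, 0.0972]
eef_rot: [180.0, 0.0, -14.6]
contact_force: [-0.1, -5.0, -1.5]
gripper_width: 0.0249
```

>>> step_arm --pt "0.01 0 0 0 0" --pt "0.01 0 0 0 0" --pt "0.01 0 0 0 0" --pt "0.01 0 0 0 0" --pt "0.01 0 0 0 0"

```text
time_s: 18.15
tcp_pos: [0.5836, -0.0719, 0.0972]
eef_rot: [180.0, 0.0, -14.6]
contact_force: [1.1, -5.8, -0.8]
gripper_width: 0.0249
```

```bash
python3 - <<'E'
from h import *
d=save('wrist','w11')
s=r.get_state(); print(fix(s['tcp_pos']),s['contact_force'],s['gripper_width'],s['time_s'])
for l in ['guard_tab','bolt_head']: print(l,[(fix(a),p) for a,p in tip('wrist',l)])
P=pts(d); F=np.stack([P[...,0]*U[0]+P[...,1]*U[1]-.5575,P[...,0]*N[0]+P[...,1]*N[1]-.077,P[...,2]],-1)
m=(abs(F[...,2]-.115)<.0025)&(abs(F[...,1])<.07)&(F[...,0]>.03)&(F[...,0]<.16); print('guard plate x',np.percentile(F[m][:,0],[.5,1,99,99.5]))
m=(F[...,2]>.124)&(abs(F[...,1]-.064)<.012)&(F[...,0]>.045)&(F[...,0]<.08); print('tab x',np.percentile(F[m][:,0],[1,5,50,95]))
a,c=[cv2.cvtColor(cv2.imread(f'pics/{n}.png'),cv2.COLOR_BGR2GRAY)[245:258,290:352].mean(0).round().astype(int) for n in('w9','w11')]
print(a-c)
d=save('top','t11')
for l in ['tape_measure','spanner_17','screwdriver_b','tape_roll']: print(l,tip('top',l))
E
```

```text
[0.0255, -0.0005, 0.0972] [ 1.28150286 -5.54522711 -0.43584973] 0.02509470143723948 18.2
guard_tab [([0.0575, 0.0641, 0.1302], 0.88), ([0.0262, 0.0026, 0.0828], 0.17)]
bolt_head [([0.0239, -0.0001, 0.0821], 0.74)]
guard plate x [0.03688776 0.05747147 0.11842341 0.1186614 ]
tab x [0.04541875 0.04706265 0.05469764 0.06406937]
[-3 -2  0 -3  1  1 -1 -2 -1  0  0 -1  0 -1  0 -1  0 -1  2  0  0  0  0  1
  0  0  0  1  0  0  1 -1  1  0  1  0 -1  0 -1 -1  1  1 -1  0  0 -1  0 -1
  1  1  0  1  1  1 -3  5  3 -2  1 -1  0 -1]
tape_measure [([0.5772, 0.3556, 0.0012], 0.88)]
spanner_17 [([0.4319, 0.3161, -0.0011], 0.72)]
screwdriver_b [([0.4681, -0.3134, -0.0016], 0.79)]
tape_roll [([0.6133, -0.3592, 0.0006], 0.77), ([0.5775, 0.3564, 0.002], 0.39)]
```

View pics/w11.png

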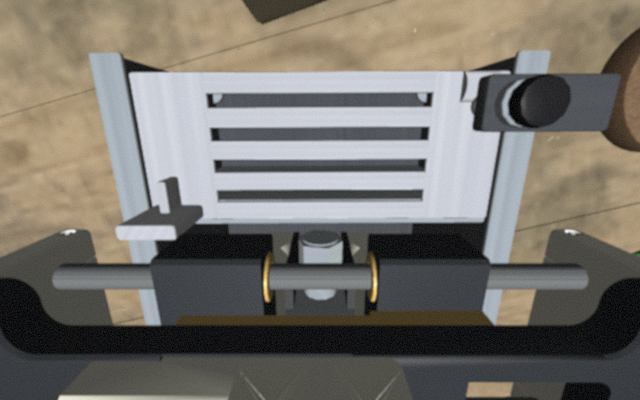

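```bash
python3 - <<'E'
from h import *
print(workorder.close_job())
E
```

```text
the job is handed in; nothing more can be done
None
```

I pushed the guard to its hard stop, where it stayed after I let go. I then reached down into the gap and gripped the bolt head at 50 N, and held it for about 9.5 s before handing in at about 18 s. The close call gave no verdict.

**Last checks:**
- **Guard:** it has not moved since it was released. Its plate measures about 57–119 mm along the slide. The tab reads 57.5 mm against an expected 59 mm, which is within camera error.
- **Bolt head:** the pictures at 9.1, 13.0 and 18.2 s show it at the same angle, so it is not turning. The grasp point is about 12 mm above the head's centre, against the 24 mm allowed.
- **Nut travel:** I could not measure this directly. From the hold time and the stated rate I estimate about 3 rad, or at least 2.5 rad after any initial twist, against the 1.4 rad needed.
- **Loose tools:** all four are within about 5 mm of where they started, which is detector noise.

**What did not fully agree:**
- **Grip width:** the fingers read about 25 mm on the 24 mm head, and the head's top edge looks off-centre. The flats may be a few degrees out of line, but the head held steady.
- **Side force:** a steady load of about 5 N remains on the wrist.
- **Contact forces:** the guard push ended with about 43 N at the fingertips against the stop. Lowering the gripper 1 mm further also pressed about 8 N on something, probably the tab, so I raised it again.

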